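# Proof-pull the yellow strip-test gauge to its red marker

### The job

Before today's paper-strip tests, proof the spring pull gauge with the yellow handle: pull its handle straight out until the black pointer on top is level with that gauge's red marker (do not pull it well past), hold it there steadily for two seconds, then ease it fully back home without letting it snap, and let go. Leave the gauge with the blue handle alone.

Things in the scene. Friction and masses are not known exactly. Their poses are not given: they have to be found in the camera images.
- yellow_draw (a joint): Pull of the yellow-handled gauge in m: 0 = home on its stop, 0.13 = end of travel. A spring draws it home with 3 N at 0, rising 1.5 N per 10 mm; let go far out, it snaps back. Grey housing fixed to the bench, 200 mm long, 70 wide, 34 high to its white scale plate; on top a black pointer bar (47 mm above the bench) moves with the handle.
- yellow_grip (a point): Middle of the upright yellow handle block, 58 mm above the bench, where to grasp; moves with it. Block: 18 mm thick along the pull, 44 wide across, from 12 to 78 mm above the bench. Axes: z up, pull towards -x (roughly to the robot). Behind it (+x) at home: 58 mm clear to a bush (top 31 mm high), 66 to the housing, over a 10 mm rod (top 24 mm high). Free in front and beside.
- yellow_mark: Red marker clip fixed on the +y edge of the yellow gauge's scale plate, 6 mm thick along the pull, 16 across, 14 above the plate. Origin: middle of its underside, 34 mm above the bench; axes as the gauge's (pull towards -x). Lies at 35 to 100 mm of pull. The pointer is level with it when the yellow grip point is 240 mm from it along -x of this frame. Does not move.
- blue_draw (a joint): How far the otherwise equal gauge with the blue handle (and its own red marker) is pulled out, in m; 0 = home. Leave it alone.

How it is judged (in metres and radians):
On the way:
1. the yellow gauge is held with its pointer within 10 mm of level with its red marker for 1 s (x of yellow_grip in the frame of yellow_mark between -0.25 and -0.23 m), for 1 s.
At the end, for the whole second after the job is handed in: Both gauges are home (pulled out less than 8 mm), after the yellow one was held for at least 1 s within 10 mm of its marker (value of joint each of yellow_draw, blue_draw below 0.008 m); the robot touches nothing.
It fails at once if the yellow gauge is pulled more than 20 mm past its red marker (x of yellow_grip in the frame of yellow_mark below -0.26 m).
It fails at once if the yellow gauge snaps back (faster than 0.6 m/s) (velocity of joint yellow_draw below -0.6 m/s).
It fails at once if the blue gauge is pulled out more than 10 mm (value of joint blue_draw above 0.01 m).
It also fails if it takes over 42 s, if anything falls off the work surface, if the arm or the gripper's body presses on something with over 40 N, if the wrist force passes 120 N, or if a joint passes its speed limit or range.

### The arm

A 6-joint arm with a two-finger parallel gripper is mounted at the origin on the work surface. World frame = base frame: x ahead of the robot, y to its left, z up, the work surface at z = 0. Lengths are in mm, angles in degrees, forces in N, time in s.
With the tool pointing down it reaches from about 300 to 850 mm from the base axis. Payload 4.2 kg.
Tool frame: the origin (TCP) lies between the finger pads; the fingertips stand 19 mm ahead of it and the grasp point (between the pads) is the TCP (env.tips_ahead is the distance from the TCP to the fingertips, in mm); z points along the fingers, y is the direction in which the jaws open and shut (so a half turn about z gives the same grasp; the last joint's range is limited). The gripper opens to 91 mm and grips with 3 to 60 N. Pads are 32 mm wide; open, the fingers measure 118 mm over their backs; the gripper's body (76 mm by 178 mm) begins 60 mm behind the grasp point.
Start: joints at [-72.88, 18.312, 89.639, -0, 72.044, -1.146], TCP at [180.225, -546.044, 195.576] pointing down, gripper open.
Joint ranges: [-177.97, 177.97], [-48.28, 115.42], [12.27, 149.76], [-77.06, 257.06], [2.81, 150.46], [-146.56, 146.56]. Speed limits (degrees/s): [147.25, 147.25, 180, 180, 180, 180].

### API

Orientations are given as [roll, pitch, yaw] about the fixed x, y, z axes, in that order (R = Rz(yaw) Ry(pitch) Rx(roll)).
In Python, from workcell import telemetry, viewer, job_done, env gives the robot as it stands. The module is installed in compiled form; this text tells all that it offers.
- The arm moves only by the shell command python3 -m jog 'ROWS' [FORCE]. ROWS is JSON, a list of rows, each a list of 3 entries, a list of its own where there are three numbers: the shift along the tool's x, y, z in cm, then the turn about the tool's z in degrees, then the opening, from 0 (shut) to 1 (fully open). A call has 1 to 10 rows; each row shifts and turns the pose as measured when the row begins, along the tool's axes as they then stand; what a row does not reach is not made up. A row lasts 1/8 s, in which the tool goes at most 62.5 mm and 10.7 degrees, less where a joint would pass 70% of its speed; a pose out of reach is approached as far as the arm can. A call is refused whole if a number of a shift passes 6.25 or a number of a turn 10.7, either way. A call with a gripper value outside its range is refused whole. The fingers move at their own pace and stop on an object; FORCE is the grip in N (left out, the last holds). Time passes only in rows, so rows that do not move let the fingers close. It gives the time, the measured TCP pose, the force and the opening at its end, in the units of the state.
- telemetry.state(): the state, without advancing time (a new reading comes with each control period).
- viewer.grab_frame(name): name is "scene" or "top" or "wrist"; returns a dict with "color" (420x560x3 uint8, red, green, blue), "K" (3x3 intrinsics, pixels), "rvec" (rotation vector, rad) and "tvec" (3), from world to camera coordinates, as OpenCV has them. Camera axes: x right, y down, z forward; pixel columns grow to the right and rows downward; lengths in mm; the calibration is good to about 2 mm. A picture is of the moment at which its call begins. There is no depth.
- job_done(): hands the job in, once; it reports no verdict.
The state is a dict: "time_s": time; "qpos": joint angles; "qvel": joint speeds; "effort": joint torques, N m; "ee_pos": TCP position; "ee_rot": TCP orientation; "force": force on the tool from outside, world axes, zero at the start; "torque": the same for the moment, N m; "gripper_width": finger opening in mm.
Only numpy, scipy, OpenCV 4.12 (cv2) and the standard library are available. Lean on these libraries where they do the work, as an engineer would, in place of code of your own. Each camera call takes 0.05 s, during which the arm holds its last target. There are 200 camera calls.

## Working session

There is one attempt and no reset: what is moved stays moved. The work goes in short steps, Python scripts to look and compute and a shell command to move; the robot and the scene stay as the last step left them, time stands still between calls to the robot, and variables do not carry over. Pictures are saved under pics/ and viewed, about 8 in all and at most 12, crops included, and the job is handed in when it is done.

```bash
mkdir -p pics; python3 - <<'E'
from workcell import telemetry, viewer
import cv2
print(telemetry.state())
for n in ("scene","top"):
    f=viewer.grab_frame(n); cv2.imwrite(f"pics/{n}0.png",f["color"][:,:,::-1])
    R=cv2.Rodrigues(f["rvec"])[0]; print(n,f["K"],-R.T@f["tvec"].ravel())
E
```

```text
{'time_s': 0.0, 'qpos': array([-7.28796652e+01,  1.83493302e+01,  8.97082289e+01, -9.85202295e-04,
        7.20435923e+01, -1.14438147e+00]), 'qvel': array([-0.0399067 , -0.06962555,  0.01580559,  0.06101462, -0.01587353,
       -0.06139151]), 'effort': array([-6.44116408e-04, -4.12462199e+01, -2.31972224e+01,  7.27024348e-02,
        4.55275190e-02, -1.43076863e-04]), 'ee_pos': array([ 180.05557306, -545.49598472,  194.73113033]), 'ee_rot': array([-1.79898850e+02, -1.08369447e-03,  1.82650199e+01]), 'force': array([-1.41628891, -0.30366623,  0.11435817]), 'torque': array([-0.03598712,  0.0015248 ,  0.04578264]), 'gripper_width': 91.27863666477853}
scene [[491.55833056   0.         284.12873045]
 [  0.         491.55833056 213.16391157]
 [  0.           0.           1.        ]] [1279.63704203   77.33683792  699.18121912]
top [[380.54222431   0.         276.6679    ]
 [  0.         380.54222431 213.02226447]
 [  0.           0.           1.        ]] [610.74330451 -39.25481756 834.50960912]
```

View pics/top0.png

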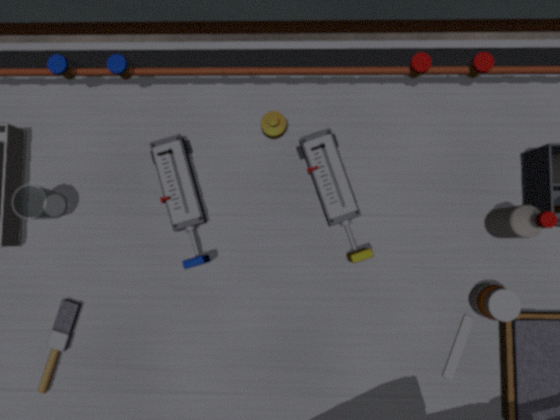

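View pics/scene0.png

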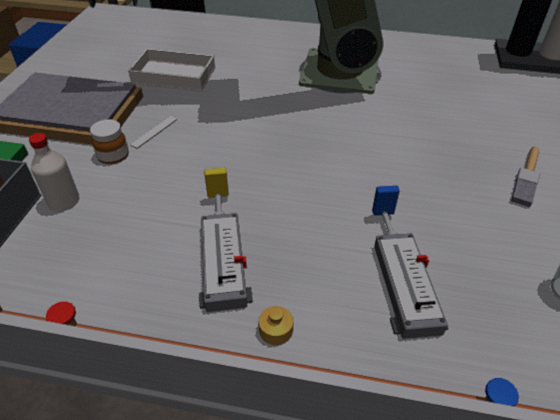

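The top view shows the yellow handle at about (361,255), its housing running from (318,135) to (347,220) and the red marker at (312,170). The blue gauge is to the left, with its handle at (196,262). Next I'll measure these.

```bash
cat > h.py <<'E'
import numpy as np, cv2
from workcell import telemetry, viewer
def ray(f,uv,z):
    R=cv2.Rodrigues(f["rvec"])[0]; c=-R.T@f["tvec"].ravel()
    d=R.T@np.linalg.inv(f["K"])@np.array([uv[0],uv[1],1.0]); return c+d*(z-c[2])/d[2]
def proj(f,P):
    return cv2.projectPoints(np.array(P,float).reshape(-1,3),f["rvec"],f["tvec"],f["K"],None)[0].reshape(-1,2)
def mask(f,kind,roi):
    hsv=cv2.cvtColor(f["color"],cv2.COLOR_RGB2HSV); h,s,v=cv2.split(hsv)
    m={"y":(h>20)&(h<35)&(s>120)&(v>50),"r":((h<8)|(h>172))&(s>130)&(v>50),"w":(s<40)&(v>150)}[kind]
    o=np.zeros(m.shape,bool); x0,y0,x1,y1=roi; o[y0:y1,x0:x1]=m[y0:y1,x0:x1]; return o
E
python3 - <<'E'
from h import *
f=viewer.grab_frame("top")
for k,roi,z in (("y",(340,235,385,275),78),("r",(300,160,325,180),45)):
    m=mask(f,k,roi); p=np.argwhere(m)[:,::-1].astype(np.float32); r=cv2.minAreaRect(p)
    print(k,len(p),p.mean(0),r, ray(f,p.mean(0),z))
    q=[ray(f,a,z)[:2] for a in cv2.boxPoints(r)]; print(np.round(q,1))
c=cv2.resize(f["color"][115:275,285:395],None,fx=5,fy=5,interpolation=cv2.INTER_CUBIC)[:,:,::-1]
c=cv2.resize(c,(412,600)); cv2.imwrite("pics/c1.png",cv2.convertScaleAbs(c,alpha=1.5))
g=viewer.grab_frame("scene")
for k,roi in (("y",(195,155,240,205)),("r",(232,250,252,272))):
    p=np.argwhere(mask(g,k,roi))[:,::-1]; print("scene",k,len(p),p.mean(0),p.min(0),p.max(0),ray(g,p.mean(0),45 if k=="y" else 41))
E
```

```text
y 192 [360.75522 254.90105] ((360.6000061035156, 254.80001831054688), (8.854375839233398, 22.135944366455078), 71.56504821777344) [ 579.28711736 -187.18138114   78.        ]
[[ 580.7 -163.6]
 [ 594.7 -204.9]
 [ 578.3 -210.2]
 [ 564.3 -168.9]]
r 27 [310.92593 169.14815] ((312.0810852050781, 169.48646545410156), (4.274373531341553, 8.548747062683105), 80.53767395019531) [755.71148767 -91.57432426  45.        ]
[[ 758.   -84.4]
 [ 760.9 -102.1]
 [ 752.  -103.5]
 [ 749.1  -85.9]]
scene y 565 [216.02123894 181.52566372] [205 168] [227 196] [ 576.05711499 -188.97194816   45.        ]
scene r 82 [240.32926829 259.73170732] [234 256] [245 267] [759.62247897 -91.80644148  41.        ]
```

View pics/c1.png

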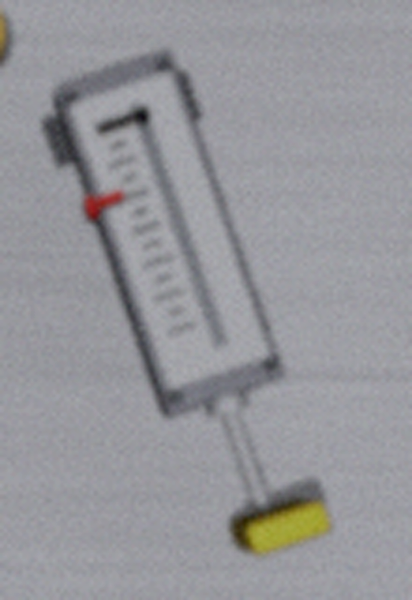

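The yellow grip is at about (578,-188) with the gauge yaw at about 18.7°, and the pull needed is about 40 mm, which the pointer-to-marker gap in the crop also gives. In the crop, the pointer is at (122,122), the marker at (105,203) and the handle at (290,527). I'll move above the handle and then turn the tool.

```bash
python3 -m jog '[[[5.4,-2.4,0],0,1],[[5.4,-2.4,0],0,1],[[5.4,-2.4,0],0,1],[[5.4,-2.4,0],0,1],[[5.4,-2.4,0],0,1],[[5.4,-2.4,0],0,1],[[5.4,-2.4,0],0,1],[[5.4,-2.4,0],0,1],[[5.4,-2.4,0],0,1],[[0,0,0],0,1]]' 40
python3 -m jog '[[[0,0,0],-10,0.65],[[0,0,0],-10,0.65],[[0,0,0],-10,0.65],[[0,0,0],-10,0.65],[[0,0,0],-10,0.65],[[0,0,0],-10,0.65],[[0,0,0],-10,0.65],[[0,0,0],-10,0.65],[[0,0,0],-10,0.65],[[0,0,0],0,0.65]]'
python3 - <<'E'
from h import *
s=telemetry.state(); print(s["time_s"],s["ee_pos"],s["ee_rot"],s["force"],s["gripper_width"])
f=viewer.grab_frame("wrist"); cv2.imwrite("pics/w1.png",cv2.convertScaleAbs(f["color"][:,:,::-1],alpha=1.4))
R=cv2.Rodrigues(f["rvec"])[0]; print(-R.T@f["tvec"].ravel(), R[2])
np.savez("w1.npz",**f)
E
```

```text
time_s: 1.45
ee_pos: [586.5, -179.0, 192.7]
ee_rot: [-180.0, 0.0, 18.0]
force: [-0.6, -0.3, 0.2]
gripper_width: 91.4
time_s: 2.7
ee_pos: [576.6, -186.8, 190.6]
ee_rot: [-179.4, -0.1, 110.5]
force: [0.5, 0.4, -0.7]
gripper_width: 59.2
2.7 [ 576.57506718 -186.77721666  190.58912759] [-1.79353653e+02 -1.37998041e-01  1.10530575e+02] [ 0.52972192  0.40496804 -0.65827473] 59.23421574814985
[ 551.36877187 -115.0216596   379.92151577] [ 0.08340375 -0.25686061 -0.96284289]
```

View pics/w1.png

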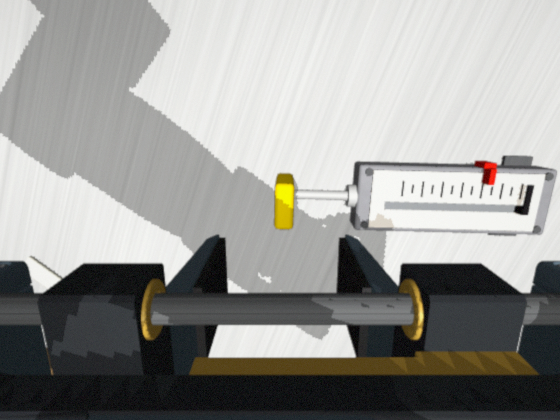

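The wrist view shows the handle block at u 275–294, v 174–230. The marker is at (487,170) and the pointer at (527,200).

```bash
python3 - <<'E'
from h import *
f=dict(np.load("w1.npz"))
def g(u,v,z): return ray(f,(u,v),z)
# housing long edges
for a,b in (((359,162),(555,170)),((357,226),(546,234))):
    A,B=g(*a,32),g(*b,32); d=B-A; print("edge",A,B,np.hypot(*d[:2]),np.degrees(np.arctan2(d[1],d[0])))
m=mask(f,"y",(260,160,310,240)); p=np.argwhere(m)[:,::-1]; print("y",p.mean(0),p.min(0),p.max(0))
m2=mask(f,"r",(470,150,505,190)); q=np.argwhere(m2)[:,::-1]; print("r",q.mean(0),q.min(0),q.max(0))
M=g(*q.mean(0),42); H=g(*p.mean(0),70); P=g(527,200,47); print("M",M,"H",H,"P",P)
# fit: handle box silhouettes for yaw
from scipy.optimize import minimize
def box(x,y,yaw,L,W,z0,z1):
    c,s=np.cos(yaw),np.sin(yaw)
    return [(x+c*a-s*b,y+s*a+c*b,z) for a in(-L/2,L/2) for b in(-W/2,W/2) for z in(z0,z1)]
def iou(v,L,W,z0,z1,m):
    o=np.zeros(m.shape,np.uint8); cv2.fillConvexPoly(o,cv2.convexHull(np.round(proj(f,box(v[0],v[1],np.radians(v[2]),L,W,z0,z1))*16).astype(np.int32)),1,shift=4)
    o=o>0; return -(o&m).sum()/(o|m).sum()
rh=minimize(iou,[H[0],H[1],18.7],args=(18,44,12,78,m),method="Nelder-Mead",options=dict(initial_simplex=[[H[0],H[1],18.7],[H[0]+6,H[1],18.7],[H[0],H[1]+6,18.7],[H[0],H[1],22]])); print("handle",rh.x,rh.fun)
yw=18.7
rm=minimize(lambda v:iou([v[0],v[1],yw],6,16,34,48,m2),M[:2],method="Nelder-Mead",options=dict(initial_simplex=[M[:2],M[:2]+[6,0],M[:2]+[0,6]])); print("mark",rm.x,rm.fun)
for yw in (rh.x[2],18.7):
    ax=np.array([np.cos(np.radians(yw)),np.sin(np.radians(yw))]); print("rel",ax@(rh.x[:2]-rm.x), "ptr-mark",ax@(P[:2]-rm.x))
E
```

```text
edge [ 635.01829967 -129.85390355   32.        ] [821.5738452  -68.26264569  32.        ] 196.45980406271445 18.270624579415692
edge [ 660.42399518 -192.19346723   32.        ] [ 849.9005285  -129.91536935   32.        ] 199.44903648669995 18.194919570438167
y [283.87814703 201.47532729] [274 174] [293 228]
r [487.94551282 171.3974359 ] [475 162] [496 184]
M [753.87013954 -93.61753823  42.        ] H [ 575.875018   -185.85647678   70.        ] P [ 800.63743269 -105.35072148   47.        ]
handle [ 576.4347013  -188.23973138   20.13864243] -0.8309623430962343
mark [754.44682377 -93.41924216] -0.7037037037037037
rel -199.77489238867028 ptr-mark 39.2586950118744
rel -199.01559259165353 ptr-mark 39.92683223413299
```

Sizes check out: the housing edges measure 196–199 mm. The values are consistent: yaw 18.3°, grip (577,-188) and pull about 40 mm. Now descend and grip.

```bash
python3 -m jog '[[[-0.1,0,4],2.2,0.65],[[0,0,3],0,0.65],[[0,0,3],0,0.65],[[0,0,2],0,0.65],[[0,0,1],0,0.65],[[0,0,0],0,0.65]]' 40
```

```text
time_s: 3.5
ee_pos: [574.7, -190.6, 58.2]
ee_rot: [-179.4, 0.0, 107.2]
force: [0.0, 0.1, 0.4]
gripper_width: 59.1
```

```bash
python3 -m jog '[[[0.2,0.3,0],-1,0.65],[[0,0,0],0,0.3],[[0,0,0],0,0.1],[[0,0,0],0,0.1],[[0,0,0],0,0.1],[[0,0,0],0,0.1],[[0,0,0],0,0.1]]' 40
python3 - <<'E'
from h import *
f=viewer.grab_frame("wrist"); cv2.imwrite("pics/w2.png",f["color"][:,:,::-1])
E
```

```text
time_s: 4.38
ee_pos: [579.0, -188.3, 61.3]
ee_rot: [-179.7, 0.2, 108.2]
force: [-0.1, 0.5, 0.0]
gripper_width: 8.9
```

View pics/w2.png

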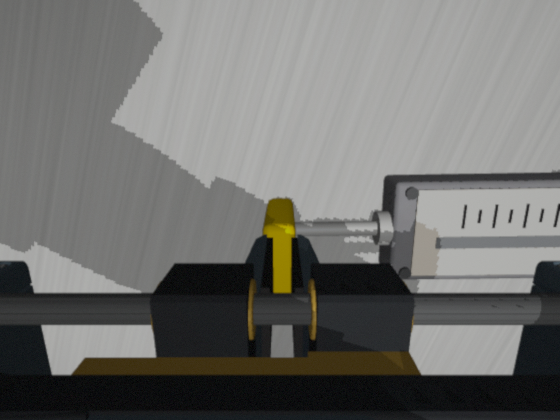

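The wrist view shows the block at u 265–295 between the fingers, but the reported opening is 8.9 mm for an 18 mm block. That doesn't agree, so I'll check before pulling.

```bash
python3 - <<'E'
from h import *
f=viewer.grab_frame("wrist"); s=telemetry.state(); print(s["ee_pos"],s["gripper_width"],s["force"])
c,sn=np.cos(np.radians(18.3)),np.sin(np.radians(18.3)); t=np.array(s["ee_pos"])
X=np.array([c,sn,0]);Y=np.array([-sn,c,0]);Z=np.array([0,0,1.])
print("TCP px",proj(f,[t]))
for z in (78,58): print("block",z,[proj(f,[np.array([577,-188,z])+a*9*X+b*22*Y])[0].round() for a in(-1,1) for b in(-1,1)])
for w in (4.45,9): print("pad inner faces +y edge at z=110,78",w,[proj(f,[np.array([t[0],t[1],z])+a*w*X+16*Y])[0].round() for a in(-1,1) for z in (110,78)])
a=f["color"][185:345,200:360]; a=cv2.resize(a,None,fx=2.5,fy=2.5)
g=viewer.grab_frame("scene"); b=cv2.resize(g["color"][120:220,160:260],(400,400))
cv2.imwrite("pics/c3.png",cv2.convertScaleAbs(np.hstack([a,b])[:,:,::-1],alpha=1.6))
E
```

```text
[ 579.02227962 -188.30070492   61.29574939] 9.170027795316907 [ 0.55527503  0.43543262 -0.20721905]
TCP px [[283.04579953 251.47415995]]
block 78 [array([264., 298.]), array([262., 223.]), array([296., 298.]), array([297., 223.])]
block 58 [array([265., 281.]), array([264., 212.]), array([295., 281.]), array([295., 212.])]
pad inner faces +y edge at z=110,78 4.45 [array([273., 260.]), array([275., 235.]), array([293., 260.]), array([291., 235.])]
pad inner faces +y edge at z=110,78 9 [array([262., 260.]), array([266., 235.]), array([303., 260.]), array([300., 235.])]
```

View pics/c3.png

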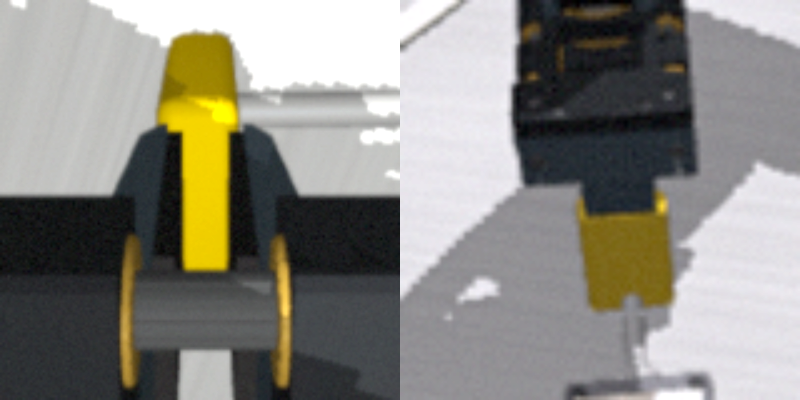

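```bash
python3 - <<'E'
from h import *
from workcell import env
print(env.tips_ahead,[a for a in dir(env) if a[0]!="_"])
g=viewer.grab_frame("scene"); s=telemetry.state(); t=np.array(s["ee_pos"]); print(t,s["qpos"])
X=np.array([.949,.314,0]);Y=np.array([-.314,.949,0])
print("blk back face corners (z,b)",[(z,b,proj(g,[np.array([577,-188,z])+9*X+b*22*Y])[0].round(1).tolist()) for z in(12,78) for b in(-1,1)])
for z in (42,60,78,90): print("outer finger face bottom z",z,[proj(g,[np.array([t[0],t[1],z])+14*X+b*16*Y])[0].round(1).tolist() for b in(-1,1)])
p=np.argwhere(mask(g,"y",(195,150,240,205)))[:,::-1]; print(p.min(0),p.max(0))
# finger lower edge from crop: rows
print("finger edge px", 160+np.array([585,658])/4-100, 120+212/4)
E
```

```text
19.0 ['Unreachable', 'tips_ahead']
[ 579.02309988 -188.27296551   61.28137633] [-18.88894995  27.61309854  95.57600894  -0.42179151  56.92262291
 -36.87750056]
blk back face corners (z,b) [(12, -1, [207.0, 197.8]), (12, 1, [228.7, 196.1]), (78, -1, [203.6, 173.0]), (78, 1, [226.4, 171.3])]
outer finger face bottom z 42 [[208.2, 189.0], [224.4, 187.7]]
outer finger face bottom z 60 [[207.3, 182.1], [223.7, 180.9]]
outer finger face bottom z 78 [[206.4, 175.1], [223.0, 173.9]]
outer finger face bottom z 90 [[205.7, 170.4], [222.5, 169.1]]
[204 168] [227 196]
finger edge px [206.25 224.5 ] 173.0
```

```bash
python3 - <<'E'
from h import *
f=dict(np.load("w1.npz")); t=np.array([576.6,-186.8,190.6]); ps=np.radians(110.5)
x=np.array([np.cos(ps),np.sin(ps),0]); y=np.array([np.sin(ps),-np.cos(ps),0]); print(f["K"][0,0])
for z in (170,190,210,230): print(z,[proj(f,[np.array([t[0],t[1],z])+a*w*y+16*x])[0].round().tolist() for w in (29.6,38) for a in (-1,1)])
# now, with current frame
h=viewer.grab_frame("wrist"); R=cv2.Rodrigues(h["rvec"])[0]; c=-R.T@h["tvec"].ravel(); s=telemetry.state(); print("cam-tcp now",c-s["ee_pos"])
tp=viewer.grab_frame("top"); X=np.array([.949,.314,0])
print("scene-view depth check saved"); cv2.imwrite("pics/w3.png",np.vstack([cv2.convertScaleAbs(f["color"][210:330,180:390],alpha=1.8),cv2.convertScaleAbs(tp["color"][150:270,180:390],alpha=1.8)])[:,:,::-1].repeat(2,0).repeat(2,1))
E
```

```text
344.89829224589874
170 [[237.0, 216.0], [330.0, 216.0], [224.0, 216.0], [344.0, 216.0]]
190 [[232.0, 225.0], [335.0, 226.0], [218.0, 225.0], [349.0, 226.0]]
210 [[226.0, 237.0], [340.0, 237.0], [210.0, 237.0], [356.0, 237.0]]
230 [[219.0, 251.0], [346.0, 252.0], [201.0, 251.0], [364.0, 252.0]]
cam-tcp now [-23.73450776  73.43171431 188.87008747]
scene-view depth check saved
```

View pics/w3.png

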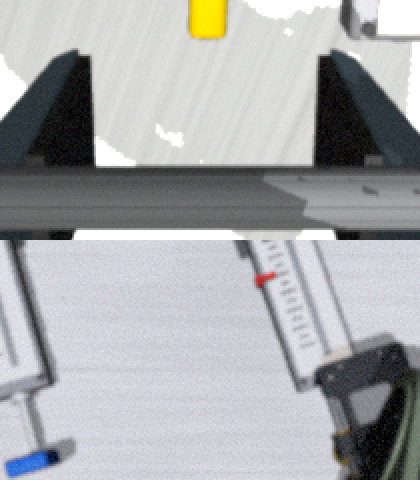

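In the first wrist frame the tip edges are at (225,237) and (339,237). That puts the tips at z≈210 with the reported TCP at 190.6. In the scene view the tip edge at row 173 gives z≈80 with the TCP at 61. So both cameras put the tips about 19 mm above the reported TCP, not 19 mm below it as the text says, and the fingers have closed over the top of the block. I'll reopen and go about 38 mm lower in steps, watching the force.

```bash
python3 -m jog '[[[0,0,0],0,0.65],[[0,0,0],0,0.65],[[0,0,0],0,0.65],[[0,0,0],0,0.65]]' 40
python3 -m jog '[[[0,-0.1,0.8],0,0.65],[[0,0,0.5],0,0.65],[[0,0,0],0,0.65]]'
python3 -m jog '[[[0,0,0.8],0,0.65],[[0,0,0],0,0.65]]'
python3 - <<'E'
from h import *
g=viewer.grab_frame("scene");h=viewer.grab_frame("wrist")
cv2.imwrite("pics/d1.png",cv2.convertScaleAbs(np.hstack([cv2.resize(h["color"][185:345,200:360],(400,400)),cv2.resize(g["color"][120:220,160:260],(400,400))])[:,:,::-1],alpha=1.6))
s=telemetry.state(); t=s["ee_pos"]; print(t)
X=np.array([.949,.314,0]);Y=np.array([-.314,.949,0])
for z in (t[2]-19,t[2],t[2]+19): print(z,[proj(g,[np.array([t[0],t[1],z])+38*X+b*16*Y])[0].round(1).tolist() for b in(-1,1)])
E
```

```text
time_s: 5.18
ee_pos: [579.1, -188.3, 61.3]
ee_rot: [-179.7, 0.2, 108.2]
force: [0.2, -0.3, -0.1]
gripper_width: 45.8
time_s: 5.55
ee_pos: [577.6, -188.6, 47.0]
ee_rot: [-179.7, 0.2, 108.2]
force: [-0.7, -0.1, -0.8]
gripper_width: 59.1
time_s: 5.8
ee_pos: [577.5, -188.6, 38.3]
ee_rot: [-179.6, 0.2, 108.2]
force: [-0.2, 0.4, -0.3]
gripper_width: 59.4
[ 578.19645634 -188.81040087   39.04824221]
20.048242211205768 [[209.4, 205.0], [225.6, 203.6]]
39.04824221120577 [[208.5, 198.0], [224.9, 196.6]]
58.04824221120577 [[207.5, 190.8], [224.2, 189.5]]
```

View pics/d1.png

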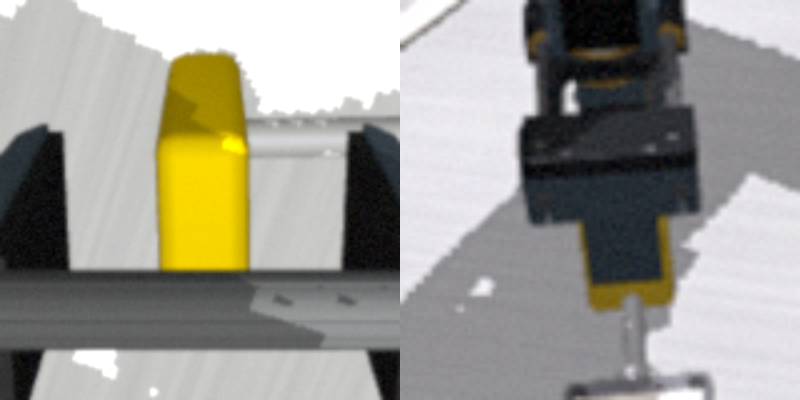

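The tip edge is at scene row 190.7, i.e. z≈58 = TCP + 19, which confirms the offset. The block is centred between the fingers (204 against 206). Going down another 18 mm puts the tips at 40 mm, above the bush.

```bash
python3 -m jog '[[[0,0,0.9],0,0.65],[[0,0,0.7],0,0.65],[[0,0,0],0,0.65]]' 
python3 -m jog '[[[0,0,0],0,0.15],[[0,0,0],0,0.1],[[0,0,0],0,0.1],[[0,0,0],0,0.1],[[0,0,0],0,0.1],[[0,0,0],0,0.1]]' 40
```

```text
time_s: 6.28
ee_pos: [578.2, -188.9, 22.0]
ee_rot: [-179.7, 0.2, 108.2]
force: [-0.5, -0.2, 0.3]
gripper_width: 59.5
time_s: 7.02
ee_pos: [577.8, -189.3, 22.4]
ee_rot: [-179.7, 0.3, 108.5]
force: [-0.4, -0.9, -0.0]
gripper_width: 17.6
```

It closed on the block at 17.6 mm. I'll pull gently to about 32 mm first.

```bash
python3 -m jog '[[[0,-0.4,0],0,0.1],[[0,-0.4,0],0,0.1],[[0,-0.4,0],0,0.1],[[0,-0.4,0],0,0.1],[[0,-0.4,0],0,0.1],[[0,-0.4,0],0,0.1],[[0,-0.4,0],0,0.1],[[0,-0.4,0],0,0.1],[[0,0,0],0,0.1]]' 50
python3 - <<'E'
from h import *
s=telemetry.state(); t=np.array(s["ee_pos"]); X=np.array([.949,.314,0]); print(t,s["force"]@X,s["gripper_width"],"moved",X@(t-[577.8,-189.3,22.4]))
print("rel mark (camera mark)",X[:2]@(t[:2]-[754.4,-93.4]))
w=viewer.grab_frame("wrist"); tp=viewer.grab_frame("top")
cv2.imwrite("pics/p1.png",np.vstack([cv2.resize(cv2.convertScaleAbs(tp["color"][120:220,285:385],alpha=1.5),(400,400)) ,])[:,:,::-1])
E
```

```text
time_s: 8.15
ee_pos: [551.5, -198.5, 22.4]
ee_rot: [179.8, 0.4, 108.6]
force: [6.5, 1.4, -2.3]
gripper_width: 17.8
[ 551.50371531 -198.48461155   22.42299542] 6.570915188867903 17.829866541182266 moved -27.839142198453683
rel mark (camera mark) -225.5451421984537
```

View pics/p1.png

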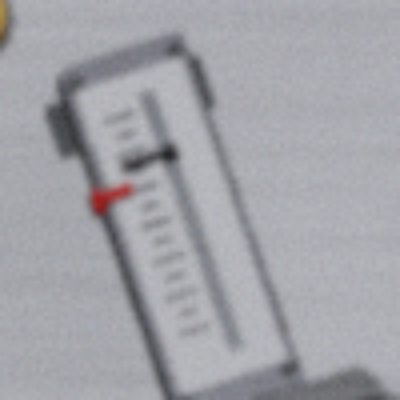

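Pointer at (148,158) and marker at (112,197) give about 13–14 mm left along the pull, and the TCP against the marker gives 14.5. The force is 6.6 N, near the expected 7.2.

```bash
python3 -m jog '[[[0,-0.5,0],0,0.1],[[0,-0.5,0],0,0.1],[[0,-0.4,0],0,0.1],[[0,0,0],0,0.1]]'
python3 - <<'E'
from h import *
s=telemetry.state(); t=np.array(s["ee_pos"]); X=np.array([.949,.314,0]); print(t,s["force"]@X,"moved",X@(t-[577.8,-189.3,22.4]))
tp=viewer.grab_frame("top")
cv2.imwrite("pics/p2.png",cv2.resize(cv2.convertScaleAbs(tp["color"][140:200,295:355],alpha=1.5),(480,480),interpolation=cv2.INTER_CUBIC)[:,:,::-1])
E
```

```text
time_s: 8.75
ee_pos: [541.0, -202.2, 22.4]
ee_rot: [179.5, 0.4, 108.6]
force: [7.7, 1.7, -3.9]
gripper_width: 17.8
[ 540.97033979 -202.24664356   22.41178728] 7.80764418774572 moved -39.01659362057368
```

View pics/p2.png

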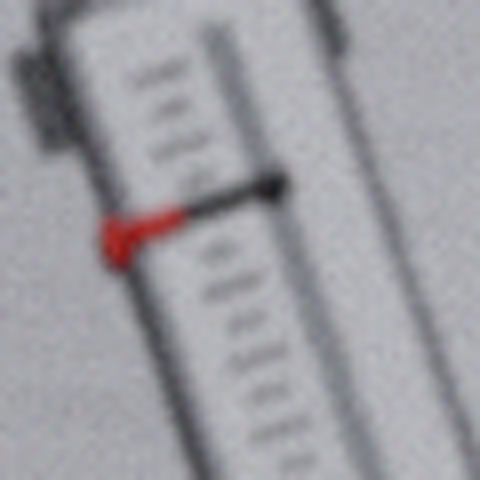

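The pointer bar (190,210)–(275,185) runs straight on from the red clip (115,240)–(185,217), so it is level. I'll hold it for over 2 s.

```bash
Z='x'; python3 -m jog '[[[0,0,0],0,0.1],[[0,0,0],0,0.1],[[0,0,0],0,0.1],[[0,0,0],0,0.1],[[0,0,0],0,0.1],[[0,0,0],0,0.1],[[0,0,0],0,0.1],[[0,0,0],0,0.1],[[0,0,0],0,0.1],[[0,0,0],0,0.1]]'
python3 -m jog '[[[0,0,0],0,0.1],[[0,0,0],0,0.1],[[0,0,0],0,0.1],[[0,0,0],0,0.1],[[0,0,0],0,0.1],[[0,0,0],0,0.1],[[0,0,0],0,0.1],[[0,0,0],0,0.1],[[0,0,0],0,0.1]]'
```

```text
time_s: 10.05
ee_pos: [544.5, -201.0, 22.4]
ee_rot: [179.4, 0.4, 108.6]
force: [7.9, 3.1, -3.0]
gripper_width: 17.7
time_s: 11.18
ee_pos: [546.5, -200.3, 22.4]
ee_rot: [179.5, 0.4, 108.7]
force: [6.7, 1.7, -2.3]
gripper_width: 18.0
```

The zero rows creep back about 0.3 mm each, 39 → 33 mm. That is still within tolerance but not steady, so I'll bring it level again and hold with a small compensation.

```bash
python3 -m jog '[[[0,-0.4,0],0,0.1],[[0,-0.3,0],0,0.1],[[0,-0.04,0],0,0.1],[[0,-0.04,0],0,0.1],[[0,-0.04,0],0,0.1],[[0,-0.04,0],0,0.1],[[0,-0.04,0],0,0.1],[[0,-0.04,0],0,0.1],[[0,-0.04,0],0,0.1],[[0,-0.04,0],0,0.1]]'
python3 -m jog '[[[0,-0.04,0],0,0.1],[[0,-0.04,0],0,0.1],[[0,-0.04,0],0,0.1],[[0,-0.04,0],0,0.1],[[0,-0.04,0],0,0.1],[[0,-0.04,0],0,0.1],[[0,-0.04,0],0,0.1],[[0,-0.04,0],0,0.1],[[0,-0.04,0],0,0.1],[[0,-0.04,0],0,0.1]]'
```

```text
time_s: 12.42
ee_pos: [541.3, -202.2, 22.4]
ee_rot: [179.3, 0.4, 108.6]
force: [7.9, 2.5, -3.1]
gripper_width: 18.0
time_s: 13.68
ee_pos: [541.3, -202.1, 22.4]
ee_rot: [179.2, 0.4, 108.6]
force: [8.1, 3.2, -3.1]
gripper_width: 18.3
```

It held steady at 38.7 mm for over 2 s. Now I'll ease it home.

```bash
python3 -m jog '[[[0,-0.04,0],0,0.1],[[0,-0.04,0],0,0.1],[[0,0.3,0],0,0.1],[[0,0.4,0],0,0.1],[[0,0.4,0],0,0.1],[[0,0.4,0],0,0.1],[[0,0.4,0],0,0.1],[[0,0.4,0],0,0.1],[[0,0.3,0],0,0.1],[[0,0,0],0,0.1]]'
```

```text
time_s: 14.92
ee_pos: [564.4, -194.1, 22.4]
ee_rot: [179.6, 0.4, 108.7]
force: [4.7, 1.1, -1.3]
gripper_width: 18.0
```

```bash
python3 -m jog '[[[0,0.3,0],0,0.1],[[0,0.3,0],0,0.1],[[0,0.3,0],0,0.1],[[0,0.25,0],0,0.1],[[0,0.2,0],0,0.1],[[0,0.1,0],0,0.1],[[0,0,0],0,0.1]]'
```

```text
time_s: 15.8
ee_pos: [577.7, -189.5, 22.4]
ee_rot: [179.8, 0.4, 108.8]
force: [3.2, 0.0, -1.3]
gripper_width: 18.0
```

```bash
python3 -m jog '[[[0,0.1,0],0,0.1],[[0,0.05,0],0,0.1],[[0,0,0],0,0.1]]'
```

```text
time_s: 16.18
ee_pos: [578.1, -189.3, 22.4]
ee_rot: [179.9, 0.3, 108.8]
force: [1.5, 0.6, -2.0]
gripper_width: 17.6
```

The force has dropped, so it is on the stop. Now open to 0.65, check, and go up.

```bash
python3 -m jog '[[[0,0,0],0,0.3],[[0,0,0],0,0.65],[[0,0,0],0,0.65],[[0,0,0],0,0.65],[[0,0,0],0,0.65],[[0,0,0],0,0.65]]'
python3 -m jog '[[[0,0,-2],0,0.65],[[0,0,-3],0,0.65],[[0,0,-4],0,0.65],[[0,0,-4],0,0.65],[[0,0,-4],0,0.65],[[0,0,0],0,0.65]]'
python3 - <<'E'
from h import *
f=viewer.grab_frame("wrist"); cv2.imwrite("pics/e.png",cv2.convertScaleAbs(f["color"][:,:,::-1],alpha=1.4)); s=telemetry.state(); print(s["ee_pos"],s["force"])
t=viewer.grab_frame("top"); g=viewer.grab_frame("scene")
p=np.argwhere(mask(g,"y",(195,155,240,205)))[:,::-1]; print("scene y",len(p),p.mean(0),p.min(0),p.max(0))
cv2.imwrite("pics/e.png",np.hstack([cv2.resize(cv2.convertScaleAbs(t["color"][115:275,145:395],alpha=1.5),(500,320)),cv2.resize(f["color"],(300,320))])[:,:,::-1])
E
```

```text
time_s: 16.92
ee_pos: [578.1, -189.4, 22.7]
ee_rot: [179.8, 0.3, 108.4]
force: [0.4, -0.3, 0.7]
gripper_width: 59.0
time_s: 17.68
ee_pos: [576.9, -188.5, 197.1]
ee_rot: [179.9, 0.2, 108.4]
force: [0.0, 0.2, -0.5]
gripper_width: 59.2
[ 575.58287126 -188.09681747  194.8511909 ] [ 0.42080562  0.73711992 -1.23899402]
scene y 583 [215.97598628 181.40480274] [204 168] [227 196]
```

View pics/e.png

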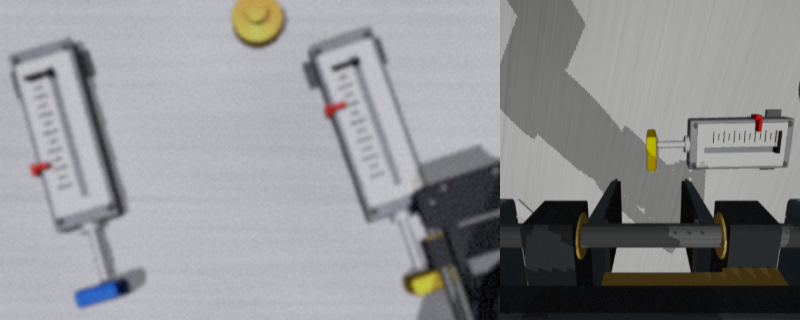

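The yellow pointer (345,65) is back at its home end. In the scene view the handle centroid is (215.98,181.40), against (216.02,181.53) at the start. The blue gauge hasn't moved and the gripper is clear of everything. Handing in.

```bash
python3 -c "
from workcell import job_done; print(job_done())"
```

```text
the job is handed in; nothing more can be done
None
```

The yellow gauge was pulled about 39 mm until its pointer lined up with the red marker, held there, eased home and released. The job is handed in; `job_done()` reports no verdict.

- **Hold:** the top camera showed the pointer bar in line with the red clip. During the first 2.4 s hold it crept back about 6 mm, still inside the 10 mm tolerance. I brought it level again and held it steady at 38.7 mm of pull for another 2.2 s or so.
- **Return:** it went back at about 30 mm/s or less, and I opened the gripper only once the wrist force had dropped, showing it was on its stop.
- **Final checks:** the yellow handle is back at its starting pixel position within 0.2 px. The blue gauge was not touched and looks unmoved. The gripper is about 135 mm above the top of the handle with near-zero force, and the robot clock read about 18 s.
- **Disagreement:** the text says the fingertips are 19 mm ahead of the TCP, but both the wrist and scene cameras put them about 19 mm behind the reported TCP. Because of that, the first grip closed on air just above the handle, with no contact force. I corrected by going about 38 mm lower, and the grip then closed at 17.6 mm on the 18 mm block.

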